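Lock the sample tubes and carry the ball tray level to the light plate

TASK

Swing the white tray's yellow keeper bar fully shut over the two sample tubes, until it snaps into its detent, while the tray sits in its grey dock; then lift the tray by its blue handle and carry it across without tipping or jolting the loose steel ball out of its shallow cup, and leave the other things on the bench where they are. Finish holding the tray level and still in the air, centred over the pale blue light plate and lined up with it (either way round), about 10 cm above the plate: the job ends while the gripper still holds the tray, and it is not put down.

Things in the scene. Friction and masses are not known exactly. Their poses are not given: they have to be found in the camera images.
- tray_grip (a point): Handle centre, 80 mm above the underside of the white tray (tray: 120 mm in x, 220 mm in y, base 8 mm thick; some 0.65 kg loaded, balanced under the handle). The handle is a blue upright blade, 14 mm thick along y, 50 mm along x, 65 to 95 mm above the tray's underside, on a stem 24 by 14 mm: pinch it along y from above. Tray axes: z up, ball cup towards -y, tubes and keeper towards +y
- tray_base (a point): Centre of the tray's underside, 80 mm below tray_grip, same axes. Only the handle and keeper stand higher than 26 mm above the underside, save the ball's top at 33 mm
- dock: Fixed grey open dock, 132 mm (x) by 232 mm (y), floor 6 mm thick, walls 24 mm high, in which the tray stands with 2 mm of play all round; lift it straight up. Origin: centre of its underside, on the bench; axes as the tray's in it, the tray's underside 6 mm above it
- keeper (a joint): Angle of the yellow keeper bar on the tray, rad: 0 fully shut (bar lies along the tray's -y from its hinge, across both tubes); grows as it opens, counter-clockwise from above, free end moving to the tray's +x; stops at 0 and 1.9. Stays where left; over the last 0.2 rad it rides over a spring nub (a few N at the knob), below about 0.08 rad it snaps shut and stays
- keeper_hinge (a point): Hinge axis (vertical) of the keeper bar, at tray x = 0, y = +98 mm, 28 mm above the tray's underside, which is the bar's mid-height; tray axes. The bar is 10 mm wide, 6 mm thick, reaching 70 mm from the hinge
- keeper_knob (a point): Middle of the black knob on the bar, 40 mm from the hinge: 12 mm across, from 31 to 45 mm above the tray's underside (point at 38 mm). The bar can be pushed by its knob or its flank, with shut fingers from its open side. Axes turn with the bar: it points to its -y, opens towards +x
- ball_center (a point): Centre of the loose polished steel ball, 25 mm across, 64 g, which rolls in its cup on the tray
- pocket (a point): Where the ball's centre is when it rests in the middle of its cup: tray x = 0, y = -62 mm, 20.5 mm above the tray's underside; tray axes. The cup is a blue ring, 48 mm inside, whose rim is only 4 mm high
- tube_a_mid (a point): Middle of a sample tube with a purple cap, lying along the tray's x in its channel, 76 mm long, 14 mm across, loose
- tube_b_mid (a point): Middle of the second, like sample tube in the channel nearer the hinge
- channel_a (a point): Middle of tube a in its channel (walls 8 mm high): tray x = 0, y = +52 mm, 15 mm above the tray's underside
- channel_b (a point): Middle of tube b in its channel: tray x = 0, y = +72 mm, 15 mm above the tray's underside
- plate: Fixed light plate: a white slab with a pale blue glowing top, 140 mm (x) by 240 mm (y), 18 mm high. Origin: centre of its underside, on the bench; z up
- jar: Bystander: amber jar, 40 mm across, 55 mm high; origin under its centre
- slide_box: Bystander: green box of slides with a white lid, 87 by 42 by 26 mm; origin under its centre
- white_bottle: Bystander: white reagent bottle, 64 mm across, 135 mm high; origin under its centre
- amber_bottle: Bystander: amber bottle, 60 mm across, 120 mm high; origin under its centre
- beaker: Bystander: clear beaker, 70 mm across, 85 mm high; origin under its centre
- spatula: Bystander: thin steel lab spatula with a blue grip, 150 mm long, lying on the bench; origin near its middle

How it is judged:
On the way, in this order (a step that is already met when the one before it is completed fails the run):
1. the keeper bar is shut in its detent while the tray still stands in its dock (value of joint keeper below 0.06 rad and distance between tray_base and dock below 0.012 m), for 0.2 s.
2. the tray is lifted clear of the dock with the bar shut and the ball in its cup (value of joint keeper below 0.06 rad and distance between ball_center and pocket below 0.024 m and z of tray_base in the frame of dock above 0.05 m), for 0.2 s.
At the end, for the whole second after the job is handed in: Gripper still holds the tray, off dock and plate, still, tilt under 7 deg, centre within 30 mm of the plate's, within 0.2 rad of its long axis (either way), underside 50 to 160 mm above the plate's top; keeper under 0.06 rad, ball in its cup, tubes within 15 mm of their places (value of joint keeper below 0.06 rad and distance between ball_center and pocket below 0.024 m and distance between tube_a_mid and channel_a below 0.015 m and distance between tube_b_mid and channel_b below 0.015 m and horizontal distance between tray_base and plate below 0.03 m and z of tray_base in the frame of plate between 0.068 and 0.178 m and angle between the y axis of tray_base and the y axis of plate, either way round below 0.2 rad and angle between tray_base's own z axis and vertical below 0.12 rad and contact force between the fingers and tray above 1 N and linear speed of tray below 0.03 m/s and angular speed of tray below 0.2 rad/s and contact force between tray and plate below 0.1 N and contact force between tray and dock below 0.1 N); the arm keeps its last pose, push and grip.
It fails at once if the ball leaves its cup (distance between ball_center and pocket above 0.026 m).
It fails at once if a bystander is moved by more than 30 mm (distance of any of jar, slide_box, white_bottle, amber_bottle, beaker, spatula from where it was at the start of the episode above 0.03 m).
It also fails if it takes over 70 s, if anything falls off the work surface, if the arm or the gripper's body presses on something with over 40 N, if the wrist force passes 120 N, or if a joint passes its speed limit or range.

ROBOT

A 6-joint arm with a two-finger parallel gripper is mounted at the origin on the work surface. World frame = base frame: x ahead of the robot, y to its left, z up, the work surface at z = 0. Lengths are in m, angles in rad, forces in N, time in s.
With the tool pointing down it reaches from about 0.35 to 0.725 m from the base axis. Payload 6 kg.
Tool frame: the origin (TCP) lies midway between the tips of the shut fingers; the grasp point (between the pads) lies 19 mm behind it; x points along the fingers, y is the direction in which the jaws open and shut, and the axes are right-handed (so a half turn about x gives the same grasp; the last joint's range is limited). The gripper opens to 85 mm and grips with 20 to 120 N. Pads are 22 mm wide; open, the fingers measure 114 mm over their backs; the gripper's body (76 mm by 85 mm) begins 54 mm behind the grasp point. The pads swing forward as they close: fully open they stand 13 mm farther back than shut.
Start: joints at [-0.933, 0.04, 0.085, 0, -1.615, -0.334], TCP at [0.179, -0.572, 0.231] pointing down, gripper open.
Joint ranges: [-2.56, 2.56], [-1.29, 2.01], [-1.08, 1.49], [-3.29, 1.98], [-2.81, -0.18], [-2.99, 2.99]. Speed limits (rad/s): [2.57, 2.57, 3.01, 3.14, 3.14, 3.14].

INTERFACE

Orientations are given as a rotation vector (axis times angle).
In Python, from bench import sense, camera, get_calibration, sign_off gives the robot as it stands. The module is installed in compiled form; this text tells all that it offers.
- The arm moves only by the tool arm_command, never from a script. Its argument "motion" is a list that holds one entry, the list of rows, each a list of 4 numbers: the shift along the world's x, y, z in mm, then the turn about the world's z in degrees. A call has exactly 10 rows; each row is the pose to reach, as a shift and turn from the pose commanded when the call began; what a row does not reach only later rows make up. A row lasts 1/10 s, in which the tool goes at most 50 mm and 8.59 degrees, less where a joint would pass 70% of its speed; a pose out of reach is approached as far as the arm can. A call with a gripper value outside its range is refused whole. "jaw" is the finger opening in mm, from 0 to 85.4, set as the call begins (left out, the last holds). The fingers move at their own pace and stop on an object; the grip force is fixed at half the most. Time passes only in rows, so rows that repeat a pose let the fingers close, or fill a call up. It gives the time, the measured TCP pose, the force and the opening at its end, in the units of the state.
- sense(): the state, without advancing time (a new reading comes with each control period).
- camera(name): name is "side" or "top"; returns (picture, depth): 420x560x3 uint8, blue, green, red; 420x560 float32, m along the optical axis (not along the pixel's ray), 0 where there is no reading.
- get_calibration(name): a dict with "fx", "fy", "cx", "cy" (pixels), "R" (3x3) and "t" (3): a world point X has camera coordinates R X + t. Camera axes: x right, y down, z forward; pixel columns grow to the right and rows downward; lengths in m; the calibration is good to about 2 mm. A picture is of the moment at which its call begins. get_calibration takes no time and is no camera call.
- sign_off(): hands the job in, once; it reports no verdict.
The state is a dict: "clock": time; "joints": joint angles; "joint_velocities": joint speeds; "joint_torque": joint torques, N m; "tool_pos": TCP position; "tcp_rot": TCP orientation; "wrist_force": force on the tool from outside, world axes, zero at the start; "wrist_torque": the same for the moment, N m; "grip_width": finger opening in m.
Only numpy, scipy, OpenCV 4.12 (cv2) and the standard library are available. Lean on these libraries where they do the work, as an engineer would, in place of code of your own. Each camera call takes 0.05 s, during which the arm holds its last target.

## Working session

There is one attempt and no reset: what is moved stays moved. The work goes in short steps, Python scripts to look and compute and a tool call to move; the robot and the scene stay as the last step left them, time stands still between calls to the robot, and variables do not carry over. Pictures are saved under pics/ and viewed, and the job is handed in when it is done.

Besides the shell and the picture viewer there is one more tool, called after "Request:" in YAML: its name, and indented under it one key for each argument. arm_command: Moves the arm, as the interface text tells. Its arguments: {"type":"object","properties":{"motion":{"type":"array"},"jaw":{"type":"number"}},"required":["motion"]}

```bash
mkdir -p pics; python3 - <<'E'
from bench import *
import cv2,numpy as np
for n in("top","side"):
    p,d=camera(n); cv2.imwrite(f"pics/{n}0.png",p); np.save(f"{n}0.npy",d)
    c=get_calibration(n); print(n,c)
print(sense())
E
```

```text
top {'fx': 481.93175405676493, 'fy': 481.93175405676493, 'cx': 279.78542351929246, 'cy': 207.8603108960086, 'R': array([[-0.02157107, -0.9997566 , -0.00462963],
       [-0.99412551,  0.02194037, -0.10598628],
       [ 0.10606206,  0.00231619, -0.99435681]]), 't': array([0.02528002, 0.58614803, 1.5075948 ])}
side {'fx': 529.0747663530461, 'fy': 529.0747663530461, 'cx': 277.8251084906903, 'cy': 200.99431069480934, 'R': array([[ 0.90181463, -0.43209082, -0.00528107],
       [-0.24727159, -0.50597967, -0.82634214],
       [ 0.35438274,  0.74651329, -0.56314366]]), 't': array([-0.53034945,  0.2057407 ,  1.6529508 ])}
{'clock': 0.1, 'joints': array([-9.33286371e-01,  4.07551098e-02,  8.39131573e-02, -3.97704556e-04,
       -1.61547031e+00, -3.33689231e-01]), 'joint_velocities': array([-2.42186151e-03, -4.59264534e-04,  3.26385086e-03,  1.33984664e-03,
        5.83277759e-04,  9.97476462e-06]), 'joint_torque': array([-4.14997630e-03, -3.69348407e+01,  3.48282194e+01,  6.95170373e+00,
       -4.52503635e-03, -3.37625735e-06]), 'tool_pos': array([ 0.17947977, -0.572229  ,  0.23038024]), 'tcp_rot': array([-0.23727719,  1.55796612,  0.23968212]), 'wrist_force': array([-0.51040176,  0.06523649, -0.13287578]), 'wrist_torque': array([ 0.03062737,  0.02749588, -0.04299888]), 'grip_width': 0.08534308748933032}
```

View pics/top0.png

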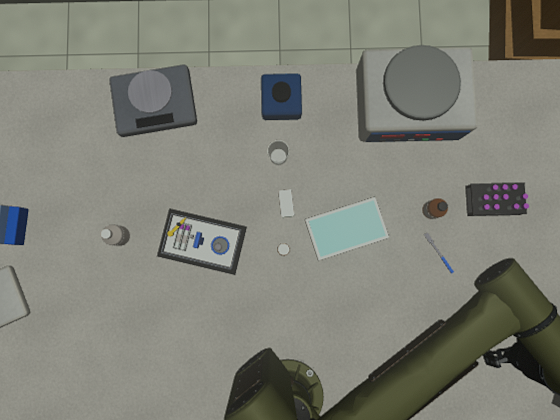

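View pics/side0.png

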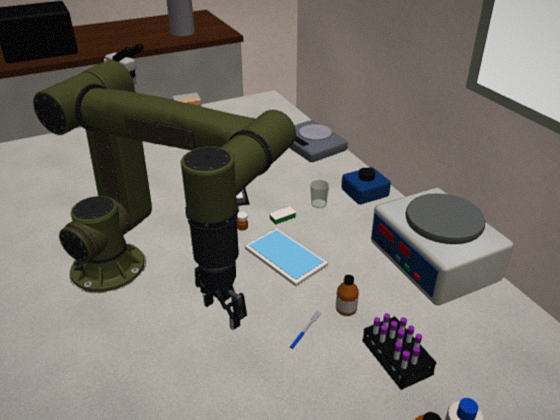

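The top view shows the dock and tray around (202,240), with the light plate around (347,228). The jar (283,249), slide box (286,203) and beaker (278,153) stand between them. I'll zoom in.

```bash
cat > h.py <<'E'
import numpy as np,cv2
from bench import *
def world(n,u,v,z):
    c=get_calibration(n);R=np.array(c["R"]);t=np.array(c["t"])
    r=R.T@np.array([(u-c["cx"])/c["fx"],(v-c["cy"])/c["fy"],1]);o=-R.T@t
    return o+r*(z-o[2])/r[2]
def proj(n,X):
    c=get_calibration(n);x=np.array(c["R"])@np.array(X)+c["t"]
    return c["fx"]*x[0]/x[2]+c["cx"],c["fy"]*x[1]/x[2]+c["cy"]
def crop(img,x0,y0,w,h,s,out): cv2.imwrite(out,cv2.resize(img[y0:y0+h,x0:x0+w],None,fx=s,fy=s,interpolation=cv2.INTER_CUBIC))
E
python3 - <<'E'
from h import *
p=cv2.imread("pics/top0.png")
crop(p,150,200,105,80,7,"pics/c0.png"); crop(p,260,180,140,95,5,"pics/c1.png")
E
```

```text
(no output)
```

View pics/c0.png

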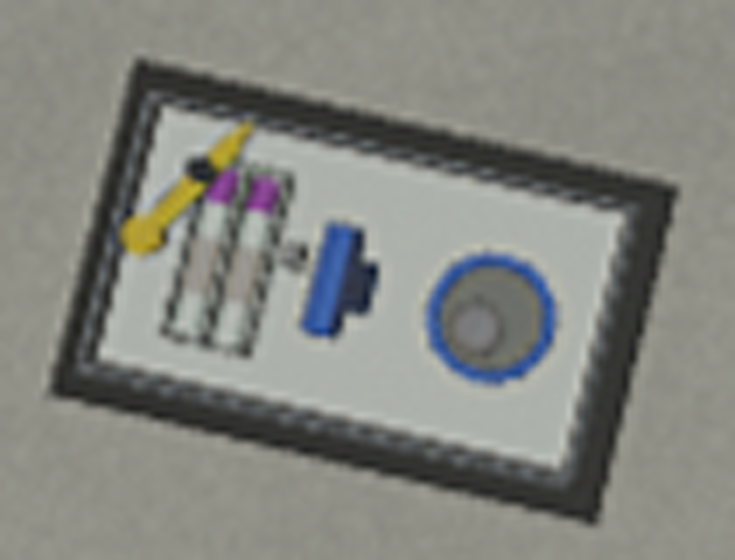

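View pics/c1.png

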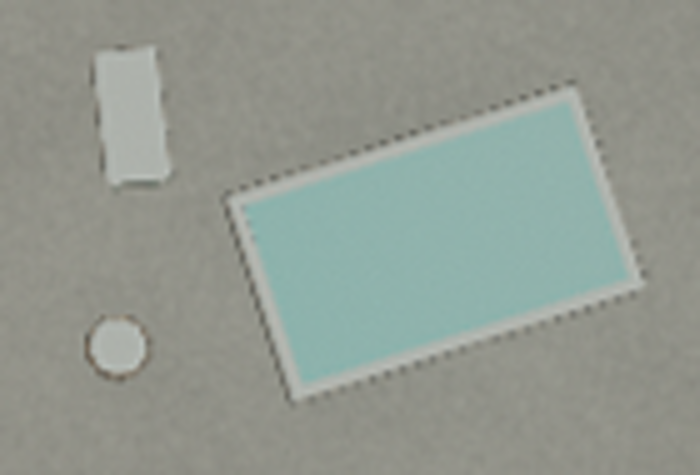

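```bash
python3 - <<'E'
from h import *
np.set_printoptions(precision=4,suppress=True)
def q(x,y,z,s=7,x0=150,y0=200): return world("top",x0+(x+.5)/s-.5,y0+(y+.5)/s-.5,z)
D=[q(*a,.024) for a in[(138,58),(678,188),(600,524),(52,392)]]
print("dock",*D, np.mean(D,0)); 
for i in range(4): e=D[(i+1)%4]-D[i]; print(np.linalg.norm(e),np.degrees(np.arctan2(e[1],e[0])))
for n,a in dict(hinge=(143,238,.037),knob=(202,168,.051),tip=(248,127,.037),handle=(333,280,.101),cup=(491,318,.018),ball=(478,326,.0265)).items(): print(n,q(*a))
P=[q(*a,.018,5,260,180) for a in[(228,195),(573,85),(640,287),(295,400)]]
print("plate",np.mean(P,0))
for i in range(4): e=P[(i+1)%4]-P[i]; print(np.linalg.norm(e),np.degrees(np.arctan2(e[1],e[0])))
print("jar",q(118,347,.055,5,260,180),"box",q(133,115,.026,5,260,180))
d=np.load("top0.npy");c=get_calibration("top");R=c["R"];t=c["t"]
v,u=np.mgrid[200:280,150:255];Z=d[200:280,150:255]
X=np.stack([(u-c["cx"])/c["fx"]*Z,(v-c["cy"])/c["fy"]*Z,Z],-1)-t
W=X@R
m=(W[...,2]>.09)&(W[...,2]<.12);print(m.sum(),W[m].mean(0),W[m].min(0),W[m].max(0))
pts=W[m][:,:2];print(cv2.minAreaRect(pts.astype(np.float32)))
print(proj("side",[.5,0,0]))
E
```

```text
dock [0.5952 0.3673 0.024 ] [0.53   0.1204 0.024 ] [0.3787 0.1578 0.024 ] [0.4435 0.4059 0.024 ] [0.4869 0.2628 0.024 ]
0.255365330932256 -104.78173784047434
0.15582606422398435 166.10879269849326
0.25646695273814446 75.380863620885
0.156540653388905 -14.298131361592361
hinge [0.5118 0.3618 0.037 ]
knob [0.5418 0.3321 0.051 ]
tip [0.5611 0.3142 0.037 ]
handle [0.4881 0.2646 0.101 ]
cup [0.4729 0.207  0.018 ]
ball [0.4691 0.2119 0.0265]
plate [ 0.5189 -0.1996  0.018 ]
0.23398251852326055 -73.54328848339581
0.1362562499770198 -164.12274206502354
0.2324762310050609 106.76203403167082
0.13748817766536675 16.51155415734755
jar [0.4549 0.0046 0.055 ] box [ 0.6036 -0.0084  0.026 ]
82 [0.4888 0.2668 0.1014] [0.4658 0.2559 0.0901] [0.5137 0.2772 0.1088]
((0.48937883973121643, 0.2675551176071167), (0.014264928176999092, 0.04901954531669617), 76.79219055175781)
(np.float64(254.85922827793934), np.float64(224.72997194628414))
```

```bash
python3 - <<'E'
from h import *
from scipy.spatial.transform import Rotation as Ro
np.set_printoptions(precision=4,suppress=True)
s=sense();M=Ro.from_rotvec(s["tcp_rot"]).as_matrix();print(M,np.degrees(np.arctan2(M[1,1],M[0,1])))
th=np.radians(75.6);y=np.array([np.cos(th),np.sin(th)]);x=np.array([y[1],-y[0]])
c=np.array([.488,.2665])
for k,a in dict(hinge=(0,98),pre=(62,80),start=(50,78),end=(17,58),knobshut=(0,58)).items(): print(k,c+(a[0]*x+a[1]*y)/1e3)
for n,u,v,z in(("beaker",278,147,.085),("wbottle",108,234,.135),("abottle",436,208,.12)):print(n,world("top",u,v,z))
E
```

```text
[[-0.0006 -0.2992  0.9542]
 [ 0.0015  0.9542  0.2992]
 [-1.      0.0016 -0.0001]] 107.40864020929413
hinge [0.5124 0.3614]
pre [0.5679 0.3286]
start [0.5558 0.3296]
end [0.5189 0.3185]
knobshut [0.5024 0.3227]
beaker [0.772  0.0138 0.085 ]
wbottle [0.5088 0.523  0.135 ]
abottle [ 0.5663 -0.4567  0.12  ]
```

Request:
arm_command:
  motion:
    - [[20,30,0,-1],[50,70,0,-3],[80,115,0,-5],[110,160,-5,-7],[140,205,-5,-9],[170,250,-10,-11],[200,295,-15,-13],[225,340,-20,-15],[250,380,-25,-17],[270,420,-30,-19]]
  jaw: 0

```text
clock: 1.1
tool_pos: [0.443, -0.1637, 0.2026]
tcp_rot: [0.023, 1.571, -0.023]
wrist_force: [1.6, 0.1, 0.2]
grip_width: 0.0001
```

Request:
arm_command:
  motion:
    - [[15,45,-5,-1],[30,90,-10,-3],[45,135,-15,-5],[60,180,-20,-6],[75,225,-25,-7],[85,270,-30,-8],[95,315,-35,-9],[105,355,-40,-10],[112,390,-45,-11],[115,420,-50,-12]]

```text
clock: 2.1
tool_pos: [0.5573, 0.2561, 0.1517]
tcp_rot: [0.186, 1.564, -0.187]
wrist_force: [0.5, -0.4, -0.3]
grip_width: -0.0002
```

Request:
arm_command:
  motion:
    - [[3,20,-5,-0.4],[5,40,-15,-0.8],[6,55,-30,-0.8],[6,60,-50,-0.8],[6,60,-70,-0.8],[6,60,-80,-0.8],[6,60,-85,-0.8],[6,60,-90,-0.8],[6,60,-90,-0.8],[6,60,-90,-0.8]]

```text
clock: 3.1
tool_pos: [0.5638, 0.3144, 0.0638]
tcp_rot: [0.198, 1.561, -0.197]
wrist_force: [-0.3, -0.5, 0.4]
grip_width: 0.0002
```

```bash
python3 - <<'E'
from h import *
p,d=camera("top");crop(p,150,180,105,80,7,"pics/c2.png")
s=sense();print(s["tool_pos"],s["tcp_rot"],s["wrist_force"],s["joints"])
E
```

```text
[0.56385564 0.31446414 0.06390673] [ 0.19816003  1.56071612 -0.19634572] [0.38755986 0.32378603 0.67781849] [ 8.18107785e-01  2.00950066e-01 -4.65500753e-02  1.88340453e-04
 -1.32174044e+00 -2.64025653e+00]
```

View pics/c2.png

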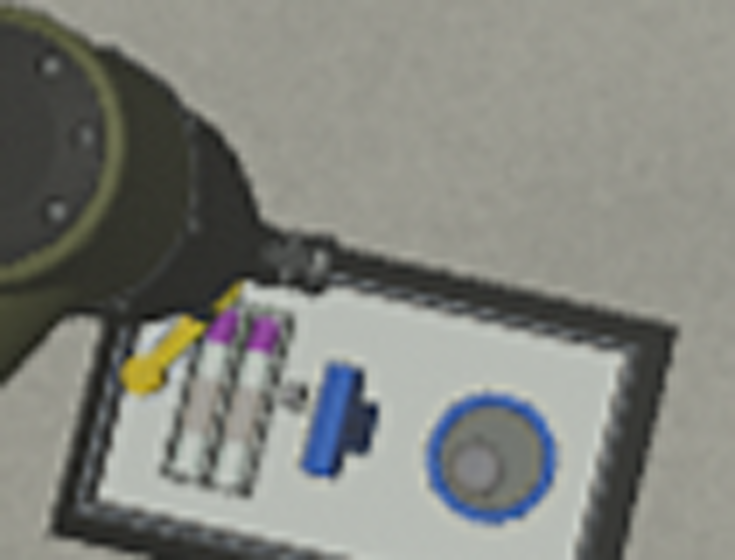

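Request:
arm_command:
  motion:
    - [[3,7,0,0],[6,14,0,0],[6,14,-5,0],[6,14,-10,0],[6,14,-15,0],[6,14,-18,0],[6,14,-21,0],[6,14,-23,0],[6,14,-23,0],[6,14,-23,0]]

```text
clock: 4.15
tool_pos: [0.5695, 0.3283, 0.0401]
tcp_rot: [0.197, 1.562, -0.197]
wrist_force: [0.4, 0.6, -0.8]
grip_width: -0.0002
```

Request:
arm_command:
  motion:
    - [[-6,0.5,0,0],[-12,1,0,0],[-15,-1.5,0,0],[-17.5,-3.5,0,0],[-20.5,-5,0,0],[-23.5,-7,0,0],[-27,-8,0,0],[-30,-9.5,0,0],[-33.5,-10,0,0],[-37,-11,0,0]]

```text
clock: 5.15
tool_pos: [0.5321, 0.3171, 0.0398]
tcp_rot: [0.197, 1.562, -0.197]
wrist_force: [0.8, -1.7, -1.1]
grip_width: -0.0002
```

```bash
python3 - <<'E'
from h import *
p,d=camera("top");crop(p,150,180,105,80,7,"pics/c3.png")
s=sense();print(s["tool_pos"],s["wrist_force"])
E
```

```text
[0.53164971 0.3172223  0.03978089] [ 1.3116016  -0.47596854  0.02880661]
```

View pics/c3.png

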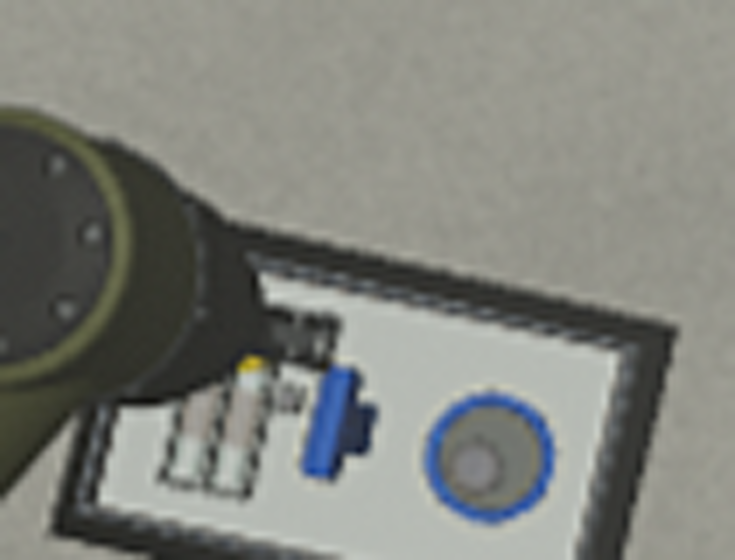

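The bar is swinging shut; its tip now shows at crop (252,363). I'll carry on through the detent.

Request:
arm_command:
  motion:
    - [[-2,0,0,0],[-4,0,0,0],[-6,0.5,0,0],[-7.5,1,0,0],[-9,1,0,0],[-10,1.5,0,0],[-11,1.5,0,0],[-12,2,0,0],[-12.5,2,0,0],[-12.5,2,0,0]]

```text
clock: 6.2
tool_pos: [0.52, 0.319, 0.04]
tcp_rot: [0.197, 1.562, -0.198]
wrist_force: [3.4, -3.1, 0.9]
grip_width: -0.0002
```

Request:
arm_command:
  motion:
    - [[-0.5,0,0,0],[-1,0.2,0,0],[-1.5,0.4,0,0],[-2,0.5,0,0],[-2,0.5,0,0],[-2,0.5,0,0],[-2,0.5,0,0],[-2,0.5,0,0],[-2,0.5,0,0],[-2,0.5,0,0]]

```text
clock: 7.2
tool_pos: [0.5179, 0.3198, 0.0399]
tcp_rot: [0.197, 1.562, -0.197]
wrist_force: [-0.3, 0.0, -0.1]
grip_width: 0.0003
```

The force rose to about 4.5 N, then dropped to zero, so it has probably snapped. I'll back off and look.

Request:
arm_command:
  motion:
    - [[4,-1,0,0],[10,-3,0,0],[15,-4,10,0],[18,-10,30,0],[20,-30,55,0],[20,-60,85,0],[20,-95,105,0],[20,-130,120,0],[20,-150,120,0],[20,-150,120,0]]
  jaw: 85

```text
clock: 8.2
tool_pos: [0.5384, 0.1677, 0.1609]
tcp_rot: [0.2, 1.56, -0.199]
wrist_force: [-0.4, 0.2, -0.2]
grip_width: 0.085
```

```bash
python3 - <<'E'
from h import *
p,d=camera("top");crop(p,150,180,105,80,7,"pics/c4.png")
q,e=camera("side");cv2.imwrite("pics/side4.png",q)
s=sense();print(s["tool_pos"],s["wrist_force"])
E
```

```text
[0.5379156  0.16953336 0.15936424] [ 0.90056137  0.352692   -0.10280437]
```

View pics/c4.png

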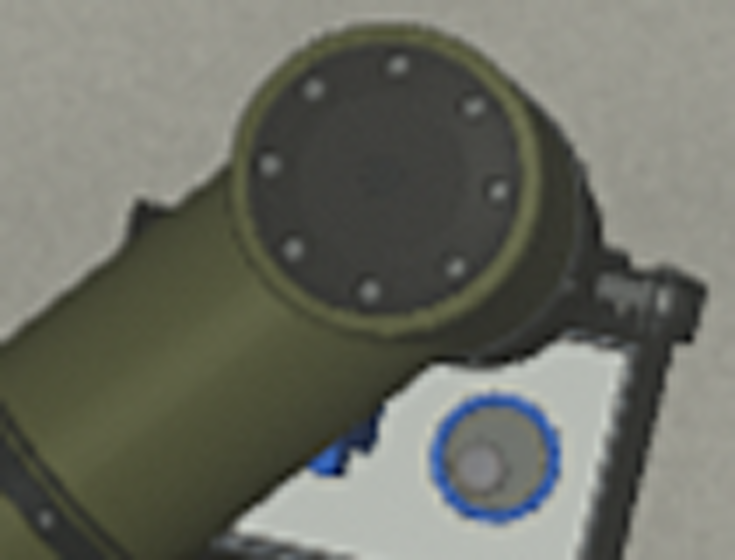

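The arm hides the keeper here. I'll move further aside to check it; time is plentiful.

Request:
arm_command:
  motion:
    - [[0,-20,10,0],[0,-50,20,0],[0,-90,30,0],[0,-130,40,0],[0,-170,40,0],[0,-200,40,0],[0,-220,40,0],[0,-230,40,0],[0,-230,40,0],[0,-230,40,0]]

```text
clock: 9.3
tool_pos: [0.5381, -0.0593, 0.1994]
tcp_rot: [0.197, 1.563, -0.197]
wrist_force: [-0.4, -0.0, 0.8]
grip_width: 0.085
```

```bash
python3 - <<'E'
from h import *
p,d=camera("top");cv2.imwrite("pics/top5.png",p);np.save("top5.npy",d);crop(p,150,200,105,80,7,"pics/c5.png")
s=sense();print(s["tool_pos"],s["wrist_force"])
E
```

```text
[ 0.5380987  -0.05911136  0.19953095] [ 0.95006474  1.06046635 -0.68040464]
```

View pics/c5.png

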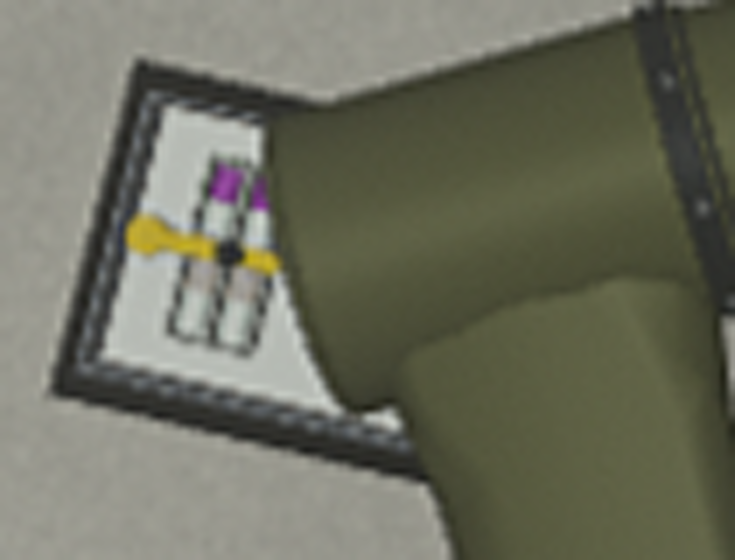

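Keeper is shut: the bar runs (147,234)→(278,265), a slope of 13.3° against 13.5° for the dock's long edge. Next I'll grasp the handle.

Request:
arm_command:
  motion:
    - [[-3,20,0,0],[-8,50,0,0],[-14,90,0,0],[-20,130,0,0],[-26,170,0,0],[-32,210,0,0],[-38,250,0,0],[-43,285,0,0],[-47,310,0,0],[-49.5,325,0,0]]

```text
clock: 10.35
tool_pos: [0.4873, 0.2675, 0.1996]
tcp_rot: [0.195, 1.562, -0.195]
wrist_force: [0.4, -0.6, -0.3]
grip_width: 0.0848
```

Request:
arm_command:
  motion:
    - [[0,0,0,0],[0,0,-10,0],[0,0,-20,0],[0,0,-30,0],[0,0,-40,0],[0,0,-50,0],[0,0,-55,0],[0,0,-60,0],[0,0,-60,0],[0,0,-60,0]]

```text
clock: 11.35
tool_pos: [0.4886, 0.2649, 0.1402]
tcp_rot: [0.197, 1.561, -0.197]
wrist_force: [-0.5, -0.8, 1.1]
grip_width: 0.085
```

```bash
python3 - <<'E'
from h import *
p,d=camera("side");cv2.imwrite("pics/side6.png",p)
s=sense();print(s["tool_pos"],s["tcp_rot"],s["wrist_force"])
E
```

```text
[0.4886478  0.26493781 0.14043758] [ 0.19763861  1.56118006 -0.19661732] [ 0.12943418  0.14529275 -0.0253339 ]
```

View pics/side6.png

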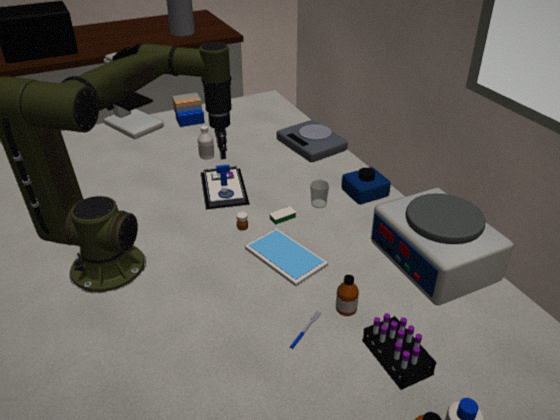

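The side view shows the gripper above the handle at (223,168). I'll descend and close.

Request:
arm_command:
  motion:
    - [[0,1.5,-10,0],[0,1.5,-20,0],[0,1.5,-32,0],[0,1.5,-44,0],[0,1.5,-55,0],[0,1.5,-63,0],[0,1.5,-69,0],[0,1.5,-73,0],[0,1.5,-75,0],[0,1.5,-75,0]]

```text
clock: 12.4
tool_pos: [0.4885, 0.2663, 0.0649]
tcp_rot: [0.197, 1.562, -0.197]
wrist_force: [0.5, 0.1, 0.3]
grip_width: 0.0849
```

Request:
arm_command:
  motion:
    - [[0,0,0,0],[0,0,0,0],[0,0,0,0],[0,0,0,0],[0,0,0,0],[0,0,0,0],[0,0,0,0],[0,0,0,0],[0,0,0,0],[0,0,0,0]]
  jaw: 25

```text
clock: 13.4
tool_pos: [0.4884, 0.2663, 0.0649]
tcp_rot: [0.197, 1.562, -0.197]
wrist_force: [-0.4, -0.3, -0.3]
grip_width: 0.0249
```

Request:
arm_command:
  motion:
    - [[0,0,0,0],[0,0,0,0],[0,0,0,0],[0,0,0,0],[0,0,0,0],[0,0,0,0],[0,0,0,0],[0,0,0,0],[0,0,0,0],[0,0,0,0]]
  jaw: 5

```text
clock: 14.4
tool_pos: [0.4884, 0.2659, 0.0651]
tcp_rot: [0.197, 1.562, -0.198]
wrist_force: [-2.4, -4.1, 4.4]
grip_width: 0.0132
```

Request:
arm_command:
  motion:
    - [[0,0,0.5,0],[0,0,1.5,0],[0,0,3,0],[0,0,5,0],[0,0,7.5,0],[0,0,10,0],[0,0,12,0],[0,0,13.5,0],[0,0,14.5,0],[0,0,15,0]]

```text
clock: 15.4
tool_pos: [0.4885, 0.2663, 0.08]
tcp_rot: [0.198, 1.562, -0.197]
wrist_force: [-0.5, -0.0, -6.4]
grip_width: 0.0134
```

```bash
python3 - <<'E'
from h import *
p,d=camera("side");crop(p,170,100,110,120,5,"pics/s7.png")
p,d=camera("top");crop(p,150,180,105,80,7,"pics/c7.png")
s=sense();print(s["tool_pos"],s["tcp_rot"],s["wrist_force"],s["wrist_torque"],s["joints"])
E
```

```text
[0.48844949 0.26625866 0.07993   ] [ 0.19738856  1.56178563 -0.19713454] [ 2.89056294e-01  7.62731115e-04 -6.34431274e+00] [-0.02371493 -0.05779217  0.01552082] [ 8.60032220e-01 -4.05800447e-02 -2.72472026e-01 -9.64149856e-05
 -1.33877294e+00 -2.68208678e+00]
```

View pics/s7.png

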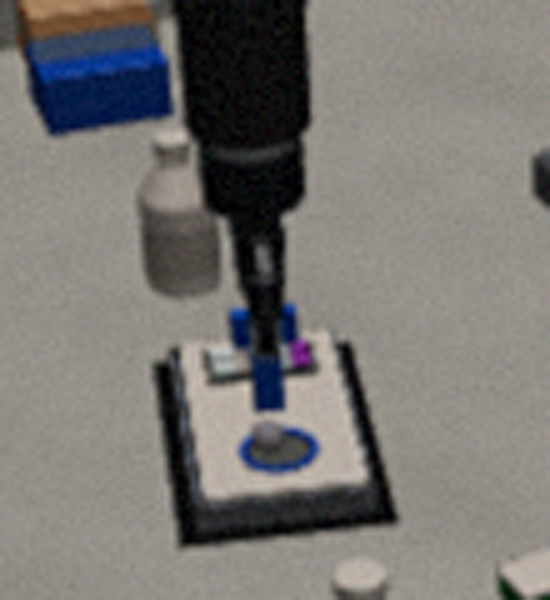

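View pics/c7.png

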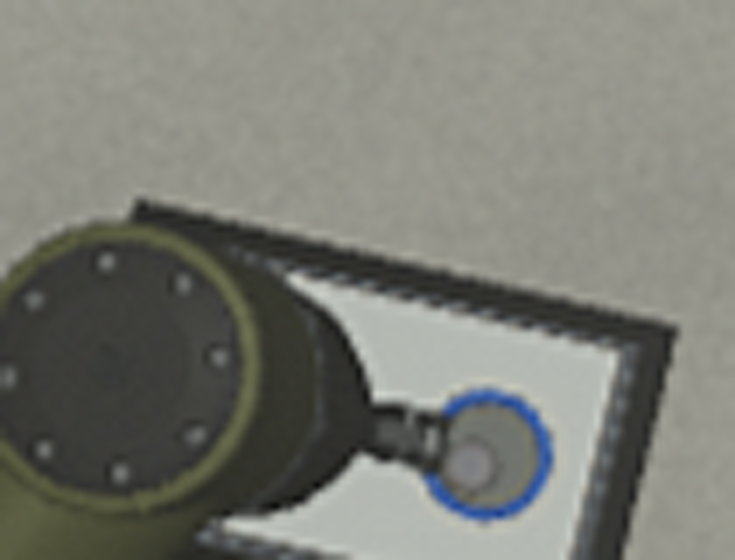

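The wrist carries the full 6.4 N, the ball is in its cup, and the tray looks level. I'll lift on.

Request:
arm_command:
  motion:
    - [[0,0,1,0],[0,0,3,0],[0,0,6,0],[0,0,10,0],[0,0,15,0],[0,0,20,0],[0,0,26,0],[0,0,32,0],[0,0,38,0],[0,0,44,0]]

```text
clock: 16.5
tool_pos: [0.4885, 0.2663, 0.1245]
tcp_rot: [0.197, 1.562, -0.197]
wrist_force: [-0.1, 0.1, -6.7]
grip_width: 0.0134
```

Request:
arm_command:
  motion:
    - [[0,0,6,0],[0,0,12,0],[0,0,18,0],[0,0,25,0],[0,0,32,0],[0,0,38,0],[0,0,43,0],[0,0,48,0],[0,0,51,0],[0,0,53,0]]

```text
clock: 17.5
tool_pos: [0.4885, 0.2663, 0.1772]
tcp_rot: [0.197, 1.562, -0.197]
wrist_force: [-0.1, 0.1, -6.6]
grip_width: 0.0133
```

Request:
arm_command:
  motion:
    - [[0,-1,0,0],[0.2,-3,0,0.2],[0.4,-6,0,0.4],[0.6,-10,0,0.7],[1,-15,0,1],[1.4,-21,0,1.4],[1.8,-28,0,1.9],[2.3,-36,0,2.4],[2.9,-45,0,3],[3.5,-55,0,3.7]]

```text
clock: 18.5
tool_pos: [0.492, 0.2104, 0.1769]
tcp_rot: [0.146, 1.566, -0.146]
wrist_force: [0.9, -0.9, -5.6]
grip_width: 0.0133
```

Request:
arm_command:
  motion:
    - [[0.7,-10,0,0.7],[1.3,-20,0,1.3],[2,-30,0,2],[2.6,-40,0,2.7],[3.3,-50,0,3.3],[3.9,-60,0,4],[4.6,-70,0,4.7],[5.2,-80,0,5.3],[5.9,-90,0,6],[6.5,-100,0,6.7]]

```text
clock: 19.5
tool_pos: [0.4985, 0.1104, 0.1769]
tcp_rot: [0.054, 1.57, -0.054]
wrist_force: [-0.4, 0.9, -6.5]
grip_width: 0.0137
```

Request:
arm_command:
  motion:
    - [[0.7,-10,0,0.7],[1.3,-20,0,1.3],[2,-30,0,2],[2.6,-40,0,2.7],[3.3,-50,0,3.3],[3.9,-60,0,4],[4.6,-70,0,4.7],[5.2,-80,0,5.3],[5.9,-90,0,6],[6.5,-100,0,6.7]]

```text
clock: 20.5
tool_pos: [0.505, 0.0105, 0.1769]
tcp_rot: [-0.038, 1.57, 0.038]
wrist_force: [-0.1, -0.6, -6.1]
grip_width: 0.0134
```

Request:
arm_command:
  motion:
    - [[0.7,-10,0,0.7],[1.3,-20,0,1.3],[2,-30,0,2],[2.6,-40,0,2.7],[3.3,-50,0,3.3],[3.9,-60,0,4],[4.6,-70,0,4.7],[5.2,-80,0,5.3],[5.9,-90,0,6],[6.5,-100,0,6.7]]

```text
clock: 21.5
tool_pos: [0.5113, -0.0896, 0.1769]
tcp_rot: [-0.13, 1.567, 0.13]
wrist_force: [0.2, -0.2, -6.3]
grip_width: 0.0131
```

Request:
arm_command:
  motion:
    - [[0.7,-10,0,0.7],[1.3,-20,0,1.3],[2,-30,0,2],[2.6,-40,0,2.7],[3.3,-50,0,3.3],[3.9,-59,0,3.9],[4.4,-67,0,4.5],[5,-75,0,5],[5.4,-82,0,5.5],[5.8,-89,0,6]]

```text
clock: 22.5
tool_pos: [0.5173, -0.1782, 0.1768]
tcp_rot: [-0.212, 1.561, 0.212]
wrist_force: [0.6, -0.1, -6.1]
grip_width: 0.0133
```

Request:
arm_command:
  motion:
    - [[0.4,-6,0,0.4],[0.7,-11,0,0.7],[1,-15,0,1],[1.2,-18,0,1.2],[1.3,-20,0,1.3],[1.4,-21,0,1.4],[1.5,-22,0,1.4],[1.5,-22,0,1.4],[1.5,-22,0,1.4],[1.5,-22,0,1.4]]

```text
clock: 23.5
tool_pos: [0.5188, -0.1996, 0.1769]
tcp_rot: [-0.23, 1.559, 0.23]
wrist_force: [0.3, 0.1, -6.3]
grip_width: 0.0136
```

```bash
python3 - <<'E'
from h import *
p,d=camera("side");crop(p,190,150,160,150,4,"pics/s8.png")
p,d=camera("top");crop(p,270,160,140,110,5,"pics/c8.png");np.save("top8.npy",d);cv2.imwrite("pics/top8.png",p)
s=sense();print(s["tool_pos"],s["tcp_rot"],s["wrist_force"],s["wrist_torque"],s["grip_width"])
E
```

```text
[ 0.51875322 -0.19965112  0.17690358] [-0.23025155  1.55850326  0.23039384] [-0.62986123  0.51336493 -6.30430261] [-0.04499342 -0.00944343  0.01179956] 0.013283022750255544
```

View pics/s8.png

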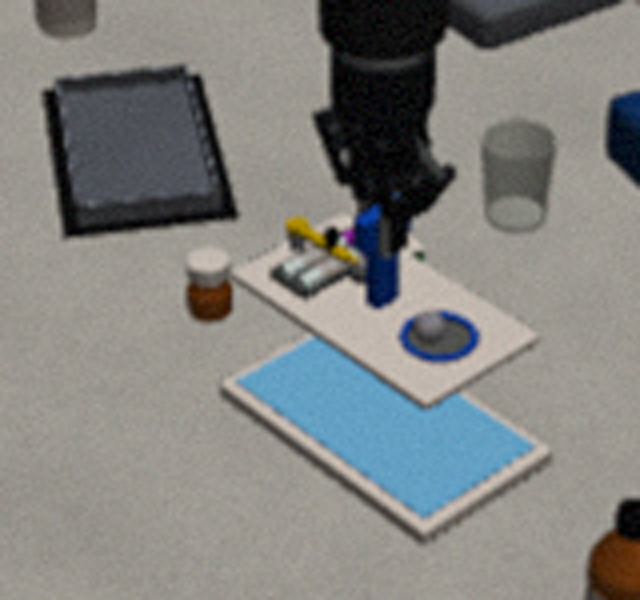

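View pics/c8.png

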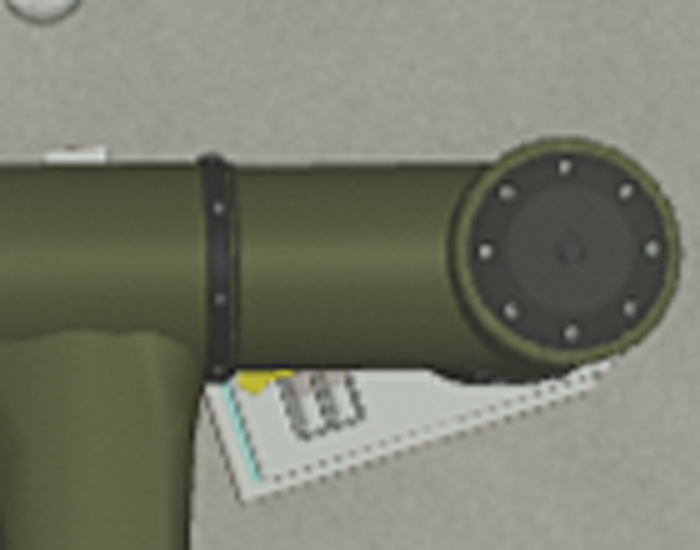

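```bash
python3 - <<'E'
from h import *
th=np.radians(106.6);y=np.array([np.cos(th),np.sin(th)]);x=np.array([y[1],-y[0]]);c=np.array([.5188,-.1996])
f=lambda n,a,b,z,:np.round((np.array(proj(n,[*(c+a*x+b*y),z]))-(190,150))*4)
for a in(-.06,.06):
  for b in(-.11,.11): print(a,b,f("side",a,b,.126))
print(f("side",0,-.062,.1385),f("side",0,-.062,.128))
for (a,b,w,h) in((-.07,.12,222,388),(-.07,-.12,425,533),(.07,-.12,550,455)): print("plate",f("side",a,b,.018),w,h)
s=sense();print(s["clock"],s["joint_velocities"])
E
```

```text
-0.06 -0.11 [425. 403.]
-0.06 0.11 [229. 270.]
0.06 -0.11 [540. 334.]
0.06 0.11 [343. 211.]
[438. 325.] [438. 336.]
plate [217. 378.] 222 388
plate [422. 528.] 425 533
plate [552. 444.] 550 455
23.6 [ 3.75465244e-04  1.40670749e-03 -1.19161059e-04  5.84245510e-04
 -2.06753052e-03 -3.32601723e-05]
```

```bash
python3 -c "
from bench import *
print(sign_off(), sense()['clock'])"
```

```text
the job is handed in; nothing more can be done
the job is handed in; nothing more can be done
```

The job was handed in at about 23.6 s, with the tray held level and still in the air over the light plate. No verdict is reported, so this rests on my own checks.

- **Keeper:** I pushed the bar shut by its knob with closed fingers while the tray sat in its dock. The push force rose to about 4.5 N and then fell to zero, which fits the snap. A later picture showed the bar at 13.3° against 13.5° for the dock's long edge. I could not read the joint angle directly.
- **Lift and carry:** I gripped the handle (jaws stopped at 13.3 mm), lifted straight up, and carried the tray at up to 0.1 m/s. The wrist showed a steady load of about 6.3 N, which matches the loaded tray.
- **Final position:** The gripper is within 1 mm of the plate centre I measured. The tray's underside should be about 100 mm above the plate.
- **Level and alignment:** The tray corners in the side view were within about 1.5 px (roughly 4 mm) of where a level, lined-up tray should be.
- **Ball and bystanders:** The ball is in its cup, resting off-centre towards the rim as it did at the start. The tubes and keeper looked in place, but the gripper hid part of them in the last picture. My path kept clear of the bystanders, and none that I could see had shifted. I did not re-measure their positions.

The plate corners differed from my prediction by up to 11 px in the 4x enlarged picture (under 3 px in the camera image). That is a little larger than for the tray but well inside the 30 mm tolerance.

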